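# Clear the ribbon stand

### The job

Clear the ribbon stand for the next packing run: turn the clamp knob to free the keeper bar, slide the keeper all the way back, then take every wound ribbon roll off its spindle and lay it flat on the floor of the empty aluminium tray, the rolls side by side, with the bare cardboard core left on its spindle. After that bring the keeper fully home over the spindles and turn the clamp knob back until it is fully locked, without disturbing the other things on the counter.

Things in the scene. Friction and masses are not known exactly. Their poses are not given: they have to be found in the camera images.
- stand: the ribbon stand, fixed to the counter: aluminium base plate 12 mm thick with five upright steel spindles in a row. Origin on the counter under the middle spindle; x across the row to the stand's back (away from the robot), y along the row to its left, z up. Spindles at x = 0, y = -124, -62, 0, 62, 124 mm. The plate spans x = -50 to 135 mm, y = -185 to 240 mm
- spindle_tip (a point): free upper tip of the middle spindle, 75 mm above the counter, axes as the stand's; all five are alike: 11 mm thick, with a black shoulder 26 mm across at the foot whose top, 30 mm above the counter, carries a roll
- keeper (a joint): the keeper, a steel bar over all the spindles (79 to 89 mm above the counter) on an upright at each end (y = +-162 mm of the stand); slides along the stand's x. In m: 0 = home over the spindles, 0.11 = fully back against its end stop. Stays where left. Home, it keeps the rolls from coming off; it cannot slide while the clamp knob's plunger stands in the slot of its tab
- keeper_grip (a point): on the black grip block on the middle of the keeper bar: 14 mm thick (stand's x), 36 mm long (stand's y), 22 mm high, from 89 to 111 mm above the counter; the point is 6 mm below its top, axes as the stand's
- knob (a joint): the clamp knob, a black wing knob with upright axis on the grey bracket at the stand's left (+y) end; it lifts and lowers a plunger. In rad: 0 = locked, plunger down in the keeper's slot; 1.5 = fully freed (end stop). Anticlockwise from above frees, clockwise locks. Below about 1.1 the plunger still catches the keeper; it goes down only with the keeper home
- knob_grip (a point): on the knob's axis, 5 mm below the top of its wing; wing 42 mm long along this point's x, 12 mm thick along its y, 24 mm high, its top 117 mm above the counter; the bracket below is 88 mm high. Axes turn with the knob (x along the stand's y when locked)
- tray: loose shallow aluminium tray 200 (x) x 250 (y) x 18 mm, floor and rim 4 mm thick, lying on the counter to the left of the stand, 0.6 kg; origin at the centre of its underside, z up
- roll_a: roll of purple ribbon wound on a cardboard core, on one of the spindles (or absent): 52 mm across, 32 mm high, hole 16 mm across right through, about 80 g; origin at its very middle (16 mm above its underside), z along the hole
- roll_b: roll of purple ribbon wound on a cardboard core, on one of the spindles (or absent): 52 mm across, 32 mm high, hole 16 mm across right through, about 80 g; origin at its very middle (16 mm above its underside), z along the hole
- roll_c: roll of purple ribbon wound on a cardboard core, on one of the spindles (or absent): 52 mm across, 32 mm high, hole 16 mm across right through, about 80 g; origin at its very middle (16 mm above its underside), z along the hole
- roll_d: roll of purple ribbon wound on a cardboard core, on one of the spindles (or absent): 52 mm across, 32 mm high, hole 16 mm across right through, about 80 g; origin at its very middle (16 mm above its underside), z along the hole
- core: bare cardboard core without ribbon on one of the spindles: a tube 23 mm across, 32 mm high, hole 16 mm; origin at its very middle, z along the hole
- jar: small glass jar with a steel lid, 56 mm across and 75 mm high, loose on the counter; origin at the centre of its underside; not to be disturbed
- bowl: steel bowl, 120 mm across and 55 mm high, loose on the counter; origin at the centre of its underside; not to be disturbed
- palette: palette knife with a white handle, 200 mm long, lying flat, loose on the counter; origin at the centre of its underside (long axis x); not to be disturbed
- squeezer: white squeeze bottle, 50 mm across and 130 mm high, loose on the counter; origin at the centre of its underside; not to be disturbed
- slab: dark chocolate slab 60 x 100 x 13 mm, loose on the counter; origin at the centre of its underside; not to be disturbed
- giftbox: flat purple gift box 80 x 110 x 32 mm, loose on the counter; origin at the centre of its underside; not to be disturbed

How it is judged (in metres and radians):
On the way, in this order (a step that is already met when the one before it is completed fails the run):
1. the clamp knob is turned free (beyond 1.1 rad) while the keeper is home (value of joint knob above 1.1 rad and value of joint keeper below 0.02 m), for 0.1 s.
2. the keeper is slid fully back (beyond 100 mm) (value of joint keeper above 0.1 m), for 0.2 s.
3. every wound roll lies flat on the tray's floor (x of roll_a in the frame of tray between -0.08 and 0.08 m and y of roll_a in the frame of tray between -0.105 and 0.105 m and z of roll_a in the frame of tray between 0.012 and 0.028 m and angle between the z axis of each of roll_a, roll_b, roll_c, roll_d and the z axis of tray, either way round below 0.2 rad and x of roll_b in the frame of tray between -0.08 and 0.08 m and y of roll_b in the frame of tray between -0.105 and 0.105 m and z of roll_b in the frame of tray between 0.012 and 0.028 m and x of roll_c in the frame of tray between -0.08 and 0.08 m and y of roll_c in the frame of tray between -0.105 and 0.105 m and z of roll_c in the frame of tray between 0.012 and 0.028 m and x of roll_d in the frame of tray between -0.08 and 0.08 m and y of roll_d in the frame of tray between -0.105 and 0.105 m and z of roll_d in the frame of tray between 0.012 and 0.028 m), for 0.2 s.
4. the keeper is home again (within 6 mm) (value of joint keeper below 0.006 m), for 0.2 s.
5. the clamp knob is locked (below 0.25 rad) (value of joint knob below 0.25 rad), for 0.2 s.
At the end, for the whole second after the job is handed in: Every wound roll that was on the stand lies at rest, flat (within 0.2 rad) on the floor of the tray, its middle at least 20 mm inside the tray's edges; the bare core is still on its spindle; the keeper is home within 6 mm and the clamp knob is locked (below 0.25 rad) (all of step 3 and value of joint keeper below 0.006 m and value of joint knob below 0.25 rad and height (world z) of core below 0.056 m and angle between core's own z axis and vertical below 0.3 rad and x of core in the frame of stand between -0.01 and 0.01 m and linear speed of each of roll_a, roll_b, roll_c, roll_d below 0.02 m/s); the robot touches nothing.
It fails at once if the bare core is taken off its spindle (height (world z) of core above 0.075 m).
It fails at once if another thing on the counter is shoved more than 50 mm or knocked over (distance of any of jar, bowl, palette, squeezer, slab, giftbox from where it was at the start of the episode above 0.05 m or angle between any of jar, bowl, squeezer's own z axis and vertical above 0.8 rad).
Of roll_a, roll_b, roll_c, roll_d only 2 to 4 are there at a start; the rules pass over those that are not, and their reading is None.
At some moment in a run one of tray, roll_a, roll_b, roll_c, roll_d may be knocked a few centimetres aside while the robot is not near it.
Once in a run the grip may slacken for a moment while it holds something.
It also fails if it takes over 210 s, if anything falls off the work surface, if the arm or the gripper's body presses on something with over 40 N, if the wrist force passes 120 N, or if a joint passes its speed limit or range.

### The arm

A 6-joint arm with a two-finger parallel gripper is mounted at the origin on the work surface. World frame = base frame: x ahead of the robot, y to its left, z up, the work surface at z = 0. Lengths are in mm, angles in rad, forces in N, time in s.
With the tool pointing down it reaches from about 325 to 850 mm from the base axis. Payload 15.5 kg.
Tool frame: the origin (TCP) lies midway between the tips of the shut fingers; the grasp point (between the pads) lies 19 mm behind it (pinch_z is the z of the grasp point in the tool frame, in mm); z points along the fingers, y is the line along which they close (so a half turn about z gives the same grasp; the last joint's range is limited). The gripper opens to 91 mm and grips with 3 to 60 N. Pads are 32 mm wide; open, the fingers measure 118 mm over their backs; the gripper's body (76 mm by 178 mm) begins 60 mm behind the grasp point.
Start: joints at [1.153, 0.494, 1.345, -0, 1.302, -0.096], TCP at [198.26, 592.722, 213.915] pointing down, gripper open.
Joint ranges: [-2.91, 2.91], [-0.82, 2.16], [0.22, 2.67], [-1.22, 4.37], [0.12, 2.79], [-3.08, 3.08]. Speed limits (rad/s): [1.89, 1.89, 2.57, 3.01, 3.01, 3.01].

### API

Orientations are given as [roll, pitch, yaw] about the fixed x, y, z axes, in that order (R = Rz(yaw) Ry(pitch) Rx(roll)).
In Python, from station import move_ptp, servo_line, goto_joints, let_go, clamp, pause, solve_ik, sense, camera, Unreachable, finish_job, pinch_z gives the robot as it stands. Calls block until the motion is done:
- move_ptp(position, orientation): joint-space move of the TCP to a pose.
- servo_line(position, rotation=None, max_speed=150): straight line of the TCP; rotation=None keeps the orientation; max_speed is the mean speed in mm/s.
- goto_joints(angles): joint-space move.
- let_go() and clamp(): open the fingers fully, or close them until they stop; the grip force is fixed at half the most.
- pause(seconds).
- solve_ik(position, orientation): joint angles nearest the present ones, or None.
- sense(): the state.
- camera(name): name is "side" or "top"; returns a dict with "color" (480x640x3 uint8, blue, green, red), "camera_matrix" (3x3 intrinsics, pixels), "R" (3x3) and "t" (3): a world point X has camera coordinates R X + t. Camera axes: x right, y down, z forward; pixel columns grow to the right and rows downward; lengths in mm; the calibration is good to about 2 mm. A picture is of the moment at which its call begins. There is no depth.
A pose or a line that the arm cannot do raises Unreachable and nothing moves.
- finish_job(): hands the job in; it is judged then, once.
The state is a dict: "time_s": time; "joint_pos": joint angles; "joint_velocities": joint speeds; "joint_efforts": joint torques, N m; "tcp_pos": TCP position; "tool_rot": TCP orientation; "wrist_force": force on the tool from outside, world axes, zero at the start; "torque": the same for the moment, N m; "finger_gap": finger opening in mm; "grip_force": force on a finger pad.
Only numpy, scipy, OpenCV 4.12 (cv2) and the standard library are available. Lean on these libraries where they do the work, as an engineer would, in place of code of your own. Each camera call takes 0.05 s, during which the arm holds its last target. There are 200 camera calls.

## Working session

There is one attempt and no reset: what is moved stays moved. The work goes in short steps, each a Python script; the robot and the scene stay as the last script left them, time stands still between calls to the robot, and variables do not carry over. Pictures are saved under pics/ and viewed, at most 14 in all, crops included, and the job is handed in when it is done.

```bash
mkdir -p pics; ls
python3 - <<'E'
from station import *
import cv2
print(sense(), pinch_z)
for n in("top","side"):
    c=camera(n); cv2.imwrite(f"pics/{n}0.png",c["color"]); print(n,c["camera_matrix"],c["R"],c["t"])
E
```

```text
pics
{'time_s': 0.0, 'joint_pos': array([ 1.15251938e+00,  4.94175332e-01,  1.34615679e+00,  1.73997794e-05,
        1.30244005e+00, -9.55037871e-02]), 'joint_velocities': array([ 1.54318015e-03,  1.71428510e-03, -6.24806268e-05,  4.94347073e-04,
        1.31864994e-03, -1.11811744e-05]), 'joint_efforts': array([ 2.58956541e-03, -8.78825426e+01, -3.81859660e+01,  7.07795215e-02,
        5.32853580e-02, -1.38970850e-04]), 'tcp_pos': array([198.08971919, 592.38386402, 213.3344324 ]), 'tool_rot': array([-3.14042011e+00, -1.29172732e-04,  2.81881480e+00]), 'wrist_force': array([-0.56123689,  0.16349823,  0.34469337]), 'torque': array([ 0.0035277 , -0.00508283,  0.02055   ]), 'grip_force': 0.0, 'finger_gap': 91.20695175295809} -18.8
top [[469.74835834   0.         322.17690466]
 [  0.         469.74835834 237.88250809]
 [  0.           0.           1.        ]] [[-0.01680997 -0.99961323 -0.02215444]
 [-0.99773327  0.0182141  -0.06478096]
 [ 0.06515943  0.02101526 -0.99765355]] [-28.51589206 559.22789411 954.04373961]
side [[546.27485531   0.         327.7128113 ]
 [  0.         546.27485531 231.22112657]
 [  0.           0.           1.        ]] [[ 0.99643164 -0.08149038  0.02198401]
 [-0.02629718 -0.54723525 -0.83656562]
 [ 0.08020248  0.83300234 -0.54742549]] [-591.27256277   75.63103973 1060.55390364]
```

View pics/top0.png

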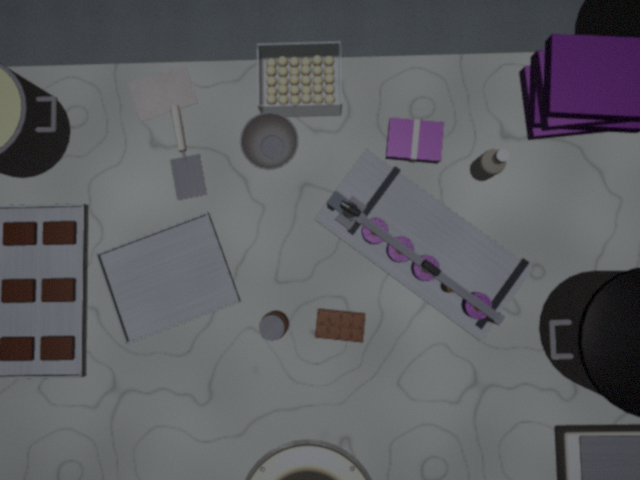

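View pics/side0.png

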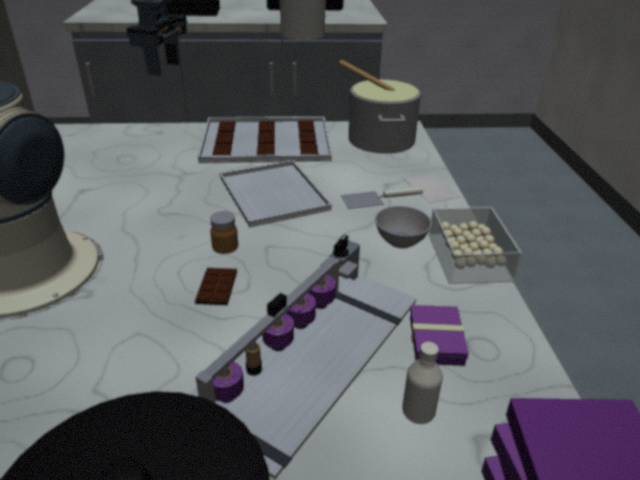

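The top view shows rolls at about (374,231), (400,249), (427,268) and (478,305), with the core at (447,287). The knob is near (348,208), the grip block at (430,267) and the tray around (169,277). I'll zoom in for accurate stand features.

Run:
```python
import cv2,numpy as np
a=cv2.imread("pics/top0.png")[140:350,300:540]; a=cv2.convertScaleAbs(a,alpha=1.8)
cv2.imwrite("pics/c1.png",cv2.resize(a,None,fx=2.8,fy=2.8,interpolation=cv2.INTER_CUBIC)[:600])
a=cv2.imread("pics/side0.png")[225:475,190:425]; a=cv2.convertScaleAbs(a,alpha=1.8)
cv2.imwrite("pics/c2.png",cv2.resize(a,None,fx=2.4,fy=2.4,interpolation=cv2.INTER_CUBIC)[:600])
```

```text
(no output)
```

View pics/c1.png

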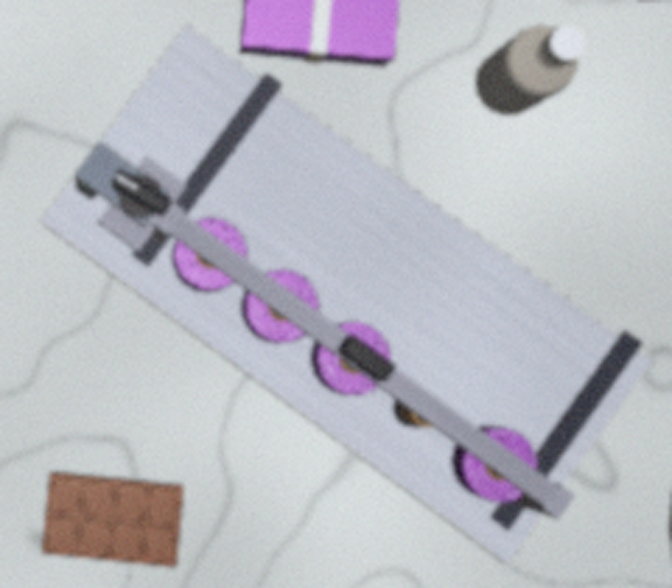

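View pics/c2.png

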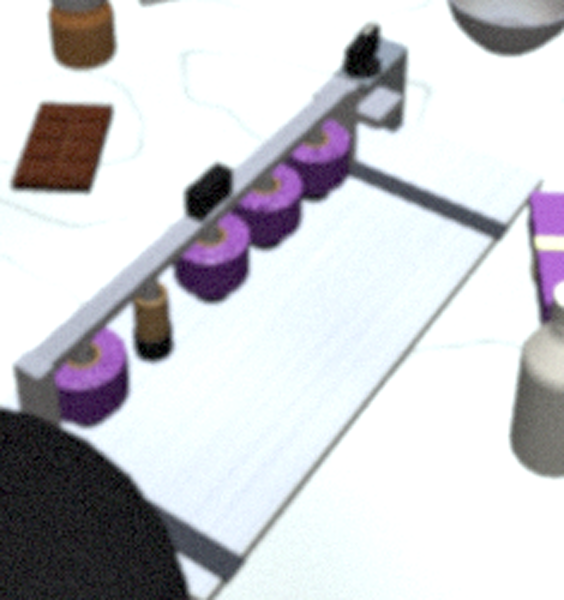

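Crop 1 (top) shows the plate corners at crop pixels (185,25), (42,220), (513,560) and (655,345), the grip block at (367,357) and the knob at (140,192). Crop 2 (side) shows the grip at (210,180), the knob at (365,40) and the plate's back-left corner at (542,180). Next I'll fit the stand pose and the tray.

```bash
cat > h.py <<'E'
import cv2,numpy as np
from station import *
from scipy.optimize import least_squares
def proj(c,X):
    q=c["R"]@np.asarray(X,float)+c["t"]; u=c["camera_matrix"]@q; return u[:2]/u[2]
def ray(c,px,z):
    d=c["R"].T@np.linalg.solve(c["camera_matrix"],[px[0],px[1],1.]); o=-c["R"].T@c["t"]
    return (o+d*(z-o[2])/d[2])
def rolls(c,z=62,amin=150,dbg=None):
    """purple ribbon blobs: centre of blob's enclosing ellipse cast on plane z"""
    m=cv2.inRange(cv2.cvtColor(c["color"],cv2.COLOR_BGR2HSV),(135,70,40),(165,255,255))
    return m
def tray(c):
    b=cv2.GaussianBlur(c["color"],(5,5),0).astype(int); m=((b[...,0]-b[...,2]>6)&(b.sum(2)>220)).astype(np.uint8)*255
    m=cv2.morphologyEx(m,cv2.MORPH_OPEN,np.ones((5,5)));m=cv2.morphologyEx(m,cv2.MORPH_CLOSE,np.ones((25,25)))
    return m
E
python3 - <<'E'
from h import *
T=camera("top");S=camera("side")
t=lambda x,y:(x/2.8+300,y/2.8+140); s=lambda x,y:(x/2.4+190,y/2.4+225)
obs=[(T,t(185,25),(135,240,12)),(T,t(42,220),(-50,240,12)),(T,t(513,560),(-50,-185,12)),(T,t(655,345),(135,-185,12)),
(S,s(542,180),(135,240,12)),(T,t(367,357),(0,0,108)),(S,s(210,190),(0,0,102))]
def X(p,q): cs,sn=np.cos(p[2]),np.sin(p[2]); return (p[0]+cs*q[0]-sn*q[1],p[1]+sn*q[0]+cs*q[1],q[2])
f=lambda p:np.concatenate([proj(c,X(p,q))-u for c,u,q in obs])
x0=ray(T,t(367,357),105); r=least_squares(f,[x0[0],x0[1],-.6],loss="soft_l1"); print(r.x, f(r.x).reshape(-1,2).round(1).tolist())
p=r.x
for y in(124,62,0,-62,-124): print(y,np.round(X(p,(0,y,62)),1),proj(T,X(p,(0,y,62))).round(1),proj(S,X(p,(0,y,62))).round(1))
print("knob pred",proj(T,X(p,(0,200,117))),proj(S,X(p,(0,200,117))))
m=rolls(T); n,l,st,ce=cv2.connectedComponentsWithStats(m)
print([(st[i].tolist(),ce[i].round(1).tolist()) for i in range(1,n) if st[i][4]>60])
kp=t(140,190); print("knob",ray(T,kp,115)); kx=ray(T,kp,115); d=kx[:2]-p[:2]; cs,sn=np.cos(p[2]),np.sin(p[2]); print("knob in stand",cs*d[0]+sn*d[1],-sn*d[0]+cs*d[1])
px=[(98,256),(209,214),(240,300),(127,341)]; C=np.array([ray(T,q,18) for q in px]); print(C.round(1).tolist(), C.mean(0), [np.linalg.norm(C[i]-C[i-1]).round() for i in range(4)])
m=tray(T); n,l,st,ce=cv2.connectedComponentsWithStats(m); print(ce[l[280,170]],st[l[280,170]],cv2.minAreaRect(np.argwhere(l==l[280,170])[:,::-1].astype(np.float32)))
E
```

```text
[ 494.32987931 -244.74299777   -0.64125882] [[-0.2, -0.6], [-0.6, 0.9], [0.2, 0.5], [0.9, 3.5], [0.8, -4.0], [1.6, -0.3], [0.5, -0.6]]
124 [ 568.5 -145.4   62. ] [375.9 230.4] [321.1 282. ]
62 [ 531.4 -195.1   62. ] [401.7 248.8] [300.9 301.4]
0 [ 494.3 -244.7   62. ] [427.7 267.3] [278.7 322.9]
-62 [ 457.2 -294.4   62. ] [453.9 285.9] [254.1 346.7]
-124 [ 420.2 -344.1   62. ] [480.3 304.7] [226.6 373.2]
knob pred [345.25410555 204.36661525] [344.49420093 235.60894127]
[([549, 33, 91, 84, 7178], [594.6, 74.8]), ([536, 50, 10, 37, 202], [541.6, 63.9]), ([523, 65, 8, 34, 167], [527.6, 78.9]), ([534, 90, 7, 34, 182], [536.5, 109.1]), ([547, 116, 57, 12, 383], [568.5, 121.0]), ([386, 118, 27, 42, 955], [399.4, 138.4]), ([417, 121, 26, 41, 927], [429.9, 141.1]), ([595, 121, 45, 8, 244], [621.4, 124.8]), ([532, 127, 54, 10, 323], [553.0, 131.3]), ([371, 218, 17, 13, 99], [379.9, 223.1]), ([362, 226, 21, 18, 179], [370.1, 236.1]), ([396, 237, 18, 13, 100], [405.4, 241.7]), ([387, 245, 21, 17, 183], [395.2, 254.5]), ([422, 255, 17, 14, 106], [431.0, 260.4]), ([412, 263, 22, 18, 191], [421.1, 273.4]), ([473, 293, 20, 14, 116], [483.3, 298.3]), ([464, 301, 23, 19, 205], [473.5, 311.5])]
knob [607.5087806  -93.25282198 115.        ]
knob in stand 0.07303230242428072 189.09979303013836
[[529.3, 429.9, 18.0], [612.9, 197.0, 18.0], [433.6, 133.0, 18.0], [353.3, 367.0, 18.0]] [482.26830677 281.72299403  18.        ] [np.float64(187.0), np.float64(247.0), np.float64(190.0), np.float64(247.0)]
[117.26347305 275.24338724] [    0   156   237   222 21209] ((102.07095336914062, 272.7343444824219), (182.15573120117188, 248.25100708007812), 75.53882598876953)
```

Run:
```python
from h import *
T=camera("top");S=camera("side")
def dark(c,x,y,r,th):
    g=cv2.cvtColor(c["color"],cv2.COLOR_BGR2GRAY)[y-r:y+r,x-r:x+r]; n,l,st,ce=cv2.connectedComponentsWithStats((g<th).astype(np.uint8))
    return [(st[i].tolist(),(ce[i]+[x-r,y-r]).round(1).tolist(),cv2.minAreaRect(np.argwhere(l==i)[:,::-1].astype(np.float32))[1:]) for i in range(1,n) if st[i][4]>15]
for th in(35,50): print(dark(T,348,208,18,th)); print(dark(S,343,242,18,th)); print(dark(T,430,267,15,th)); print(dark(S,277,303,15,th))
for n,c,(x,y,w,h) in(("t",T,(85,195,170,160)),("s",S,(210,150,130,85))):
    a=cv2.convertScaleAbs(c["color"][y:y+h,x:x+w],alpha=1.5); globals()[n]=cv2.resize(a,(400,int(400*h/w)),interpolation=cv2.INTER_CUBIC)
H=max(t.shape[0],s.shape[0]); P=lambda a:cv2.copyMakeBorder(a,0,H-a.shape[0],0,0,0)
cv2.imwrite("pics/c3.png",np.hstack([P(t),P(s)]))
for q in [(480,282,18)]: print(proj(T,q),proj(S,q))
```

```text
[([11, 16, 17, 10, 35], [348.5, 210.8], ((18.35713768005371, 2.2326252460479736), 29.744882583618164))]
[([9, 14, 14, 19, 191], [340.9, 248.4], ((18.0, 13.0), 90.0))]
[([7, 9, 14, 14, 41], [428.2, 268.2], ((16.970561981201172, 4.949747562408447), 45.0))]
[([6, 7, 18, 21, 241], [276.6, 304.9], ((11.792459487915039, 23.252735137939453), 48.36646270751953)), ([25, 23, 5, 5, 16], [289.3, 312.6], ((4.919349670410156, 3.130495071411133), 26.56505012512207))]
[([10, 12, 20, 15, 178], [350.2, 210.1], ((19.798988342285156, 13.435027122497559), 45.0))]
[([8, 13, 25, 23, 288], [344.1, 250.2], ((25.602802276611328, 20.259098052978516), 49.76364517211914))]
[([6, 8, 19, 16, 163], [430.0, 267.7], ((19.969207763671875, 8.59785270690918), 33.690067291259766))]
[([6, 6, 18, 23, 268], [276.6, 304.9], ((13.007646560668945, 24.008399963378906), 48.012786865234375)), ([23, 21, 7, 8, 36], [288.4, 312.0], ((7.77817440032959, 4.949747085571289), 45.0))]
[168.27528847 278.56244227] [271.78182014 187.33686878]
```

View pics/c3.png

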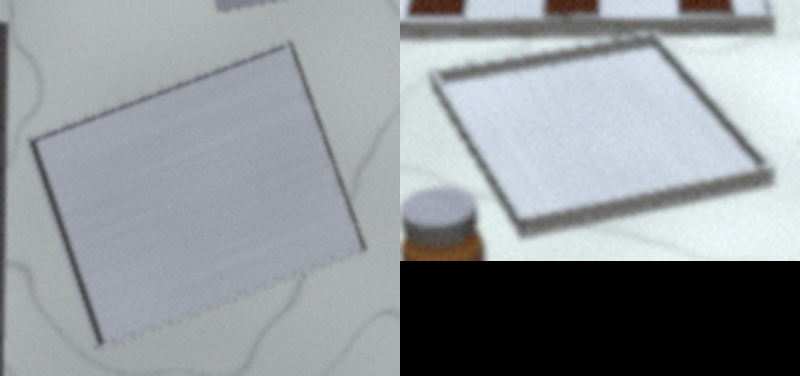

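Crop: the left half is the tray in the top view, with corners at (33,141), (290,42), (366,250) and (100,346). The right half is the same tray in the side view, with rim corners at (433,75), (655,38), (772,170) and (520,222). I'll fit the tray pose and then turn the knob.

```bash
cat >> h.py <<'E'
ST=(494.3,-244.7,-0.6413)
def W(x,y,p=ST):
    cs,sn=np.cos(p[2]),np.sin(p[2]); return np.array([p[0]+cs*x-sn*y,p[1]+sn*x+cs*y])
def X3(p,q): return (*W(q[0],q[1],p),q[2])
def fit(obs,x0):
    f=lambda p:np.concatenate([proj(c,X3(p,q))-u for c,u,q in obs]); r=least_squares(f,x0,loss="soft_l1"); return r.x,f(r.x).reshape(-1,2).round(1)
def P(xy,z): return [float(xy[0]),float(xy[1]),float(z)]
def D(yaw): return [np.pi,0,float(yaw)]
def F(tag=""):
    s=sense(); print(tag,"t%.1f"%s["time_s"],"F",s["wrist_force"].round(1),"tq",s["torque"].round(2),"gap %.1f grip %.1f"%(s["finger_gap"],s["grip_force"]),s["tcp_pos"].round(1),"yaw %.3f"%s["tool_rot"][2])
    return s
Y0=ST[2]+np.pi/2
E
python3 - <<'E'
from h import *
T=camera("top");S=camera("side")
t=lambda x,y:(x/2.353+85,y/2.353+195); s=lambda x,y:((x-400)/3.077+210,y/3.077+150)
cs=[(100,125),(100,-125),(-100,-125),(-100,125)]
obs=[(T,t(*u),(*q,18)) for u,q in zip([(33,141),(290,42),(366,250),(100,346)],cs)]+[(S,s(*u),(*q,18)) for u,q in zip([(655,38),(772,170),(520,222),(433,75)],cs)]
p,r=fit(obs,(482,282,.345)); print(p,r.tolist())
k=ray(T,(349.5,208.5),116)[:2]; print("knob",k,W(0,189))
move_ptp(P(k,200),D(Y0)); servo_line(P(k,97)); F("down"); clamp(); F("clamped")
E
```

```text
[4.82826912e+02 2.80294045e+02 3.38031171e-01] [[-1.7, -2.0], [1.5, -1.6], [1.3, 0.5], [0.4, 2.0], [0.2, -2.4], [1.0, -1.1], [-0.5, -0.7], [-1.6, -1.8]]
knob [606.19258829 -92.25725251] [607.36691791 -93.25076074]
down t4.0 F [-0.6 -0.3  0.4] tq [-0.02  0.11 -0.01] gap 91.4 grip 0.0 [606.7 -92.3  97.8] yaw 0.930
clamped t5.2 F [ 3.1 -5.7 -2.5] tq [-1.   -0.43 -0.01] gap 11.7 grip 30.0 [606.9 -93.   97.2] yaw 0.930
```

Run:
```python
from h import *
k=(607.0,-92.8)
for a in (0.3,.6,.9,1.2,1.5,1.53):
    servo_line(P(k,97),D(Y0+a)); F(a)
cv2.imwrite("pics/x.png",camera("top")["color"])
let_go(); F("open"); servo_line(P(k,180))
import cv2
T=camera("top"); cv2.imwrite("pics/c4.png",cv2.resize(cv2.convertScaleAbs(T["color"][140:350,300:540],alpha=1.8),None,fx=2.4,fy=2.4,interpolation=cv2.INTER_CUBIC))
```

```text
0.3 t5.7 F [-5.1 -0.6  4.2] tq [-0.01  0.87 -0.03] gap 11.9 grip 30.0 [606.4 -92.8  97.1] yaw 1.230
0.6 t6.1 F [-7.7  0.4  8.2] tq [ 0.04  1.53 -0.02] gap 12.0 grip 30.0 [605.7 -92.6  97.1] yaw 1.530
0.9 t6.6 F [-10.6  -1.5  11.6] tq [-0.21  2.25  0.04] gap 11.9 grip 30.0 [605.1 -92.7  97. ] yaw 1.830
1.2 t7.0 F [-14.7  -3.1  13.7] tq [-0.71  2.88 -0.02] gap 11.6 grip 30.0 [604.5 -92.9  97.1] yaw 2.130
1.5 t7.5 F [-18.4  -7.1  15.8] tq [-1.31  3.39 -0.83] gap 11.8 grip 30.2 [604.1 -93.3  97. ] yaw 2.429
1.53 t7.7 F [-17.4  -6.7  14.3] tq [-1.16  3.32 -1.05] gap 12.7 grip 30.9 [604.1 -93.3  97. ] yaw 2.459
open t9.0 F [0.9 1.3 0.4] tq [-0.01 -0.01  0.02] gap 91.1 grip 0.0 [607.  -92.8  97. ] yaw 2.460
```

Run:
```python
from h import *
g=W(0,0)
move_ptp(P(g,180),D(Y0)); servo_line(P(g,94)); F("down"); clamp(); F("clamped")
for d in (30,60,90,108,112):
    servo_line(P(W(d,0),94),max_speed=60); s=F(d)
    if abs(s["wrist_force"][:2]).max()>50: break
let_go(); F("open"); servo_line(P(W(d,0),200))
move_ptp([350,150,330],D(Y0+.5))
T=camera("top");S=camera("side"); cv2.imwrite("pics/top5.png",T["color"]); cv2.imwrite("pics/side5.png",S["color"])
a=cv2.convertScaleAbs(T["color"][140:350,300:540],alpha=1.8); b=cv2.convertScaleAbs(S["color"][230:420,190:425],alpha=1.8)
a=cv2.resize(a,(400,350),interpolation=cv2.INTER_CUBIC);b=cv2.resize(b,(400,323),interpolation=cv2.INTER_CUBIC); b=cv2.copyMakeBorder(b,0,27,0,0,0)
cv2.imwrite("pics/c5.png",np.hstack([a,b]))
```

```text
down t11.7 F [-0.1  0.  -0.9] tq [-0.08  0.08 -0.01] gap 91.1 grip 0.0 [ 494.8 -244.7   94.5] yaw 0.930
clamped t12.8 F [-1.3 -0.3 -0.3] tq [ 0.01  0.39 -0.67] gap 14.0 grip 30.0 [ 494.1 -244.6   94. ] yaw 0.929
30 t13.5 F [-1.9 -5.1 -2.2] tq [-1.02  0.49 -0.62] gap 14.0 grip 30.0 [ 519.5 -264.1   94. ] yaw 0.929
60 t14.1 F [-3.9 -6.5 -1.6] tq [-1.39  0.9  -0.67] gap 13.9 grip 30.0 [ 543.3 -282.3   94. ] yaw 0.929
90 t14.8 F [-0.9 -4.9 -0.8] tq [-0.87  0.31 -0.12] gap 14.4 grip 3.0 [ 567.5 -299.9   94. ] yaw 0.930
108 t15.2 F [-12.3   0.2   7. ] tq [-0.17  2.38 -0.59] gap 13.9 grip 30.0 [ 579.7 -309.2   93.9] yaw 0.929
112 t15.5 F [-29.4  12.1  24.1] tq [ 2.18  5.66 -0.55] gap 13.7 grip 30.0 [ 579.8 -309.2   93.6] yaw 0.930
open t16.7 F [0.5 0.7 0.8] tq [-0.09  0.09  0.01] gap 91.0 grip 0.0 [ 584.1 -311.7   94. ] yaw 0.929
```

View pics/c5.png

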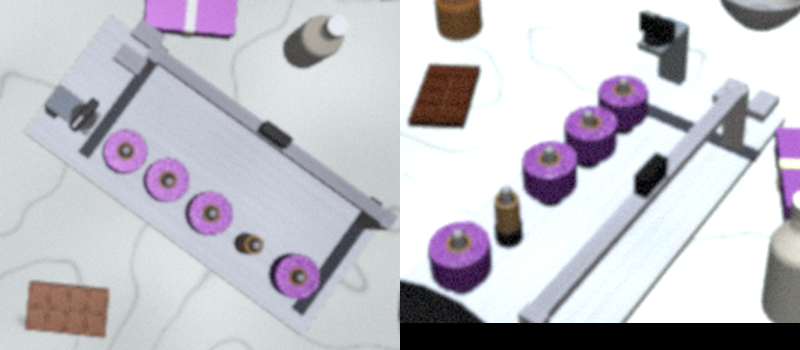

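Left (top view): the keeper is fully back, with four rolls at crop pixels (125,151), (167,180), (211,213) and (297,276), and the core at (250,244). The right half (side view) agrees. The wing knob has turned. Next I'll refine the roll positions and pick the first roll.

```bash
cat >> h.py <<'E'
def blobs(c,zmid,box):
    """purple roll silhouettes inside pixel box (x0,y0,x1,y1) -> world centres on plane zmid (roll mid-height)"""
    m=rolls(c); k=np.zeros_like(m); x0,y0,x1,y1=box; k[y0:y1,x0:x1]=m[y0:y1,x0:x1]
    k=cv2.morphologyEx(k,cv2.MORPH_CLOSE,np.ones((3,3)))
    cn,_=cv2.findContours(k,cv2.RETR_EXTERNAL,cv2.CHAIN_APPROX_NONE); o=[]
    for q in cn:
        if cv2.contourArea(q)>200:
            r=cv2.minAreaRect(q); o.append((ray(c,r[0],zmid)[:2].round(1).tolist(),np.round(r[1],1).tolist(),np.round(r[0],1).tolist()))
    return o
def traymask(c,box=(60,170,280,400)):
    b=cv2.GaussianBlur(c["color"],(5,5),0).astype(int); x0,y0,x1,y1=box
    return (b[...,0]-b[...,2])[y0:y1,x0:x1]
E
python3 - <<'E'
from h import *
T=camera("top");S=camera("side")
for b in blobs(T,46,(350,205,510,335)): print("T",b)
for b in blobs(S,46,(200,260,335,410)): print("S",b)
for y in(124,62,0,-62,-124): print(W(0,y).round(1))
d=traymask(T); print([d[y-170,x-60] for x,y in((170,280),(130,270),(190,310),(265,240),(90,350),(150,350),(110,240),(235,320))])
E
```

```text
T ([417.3, -344.6], [28.2, 25.0], [478.0, 305.5])
T ([494.0, -243.6], [25.5, 25.5], [425.5, 267.5])
T ([534.7, -193.2], [25.0, 25.0], [399.5, 247.5])
T ([569.7, -144.1], [24.0, 25.5], [374.5, 230.5])
S ([415.9, -344.0], [40.0, 35.0], [224.5, 381.0])
S ([527.5, -198.0], [34.1, 91.2], [298.7, 310.0])
[ 568.5 -145.3]
[ 531.4 -195. ]
[ 494.3 -244.7]
[ 457.2 -294.4]
[ 420.1 -344.1]
[np.int64(10), np.int64(10), np.int64(9), np.int64(3), np.int64(4), np.int64(2), np.int64(4), np.int64(4)]
```

```bash
cat >> h.py <<'E'
def trayfit(c,box=(92,185,262,370)):
    b=cv2.GaussianBlur(c["color"],(5,5),0).astype(int); m=(((b[...,0]-b[...,2])>=7)|(rolls(c)>0)).astype(np.uint8)
    k=np.zeros_like(m); x0,y0,x1,y1=box; k[y0:y1,x0:x1]=m[y0:y1,x0:x1]; k=cv2.morphologyEx(k,cv2.MORPH_OPEN,np.ones((5,5)))
    cn,_=cv2.findContours(k,cv2.RETR_EXTERNAL,cv2.CHAIN_APPROX_NONE); q=max(cn,key=cv2.contourArea)
    bx=cv2.boxPoints(cv2.minAreaRect(q)); C=np.array([ray(c,u,10) for u in bx])[:,:2]
    e=C[1]-C[0] if np.linalg.norm(C[1]-C[0])>np.linalg.norm(C[2]-C[1]) else C[2]-C[1]
    L=sorted([np.linalg.norm(C[1]-C[0]),np.linalg.norm(C[2]-C[1])])
    return (*C.mean(0).round(1),round((np.arctan2(e[1],e[0])-np.pi/2+np.pi/2)%np.pi-np.pi/2,3)),np.round(L)
ZP=35
def pick(xy):
    let_go(); s=sense()["tcp_pos"]; servo_line(P(s[:2],max(s[2],150)),max_speed=300)
    move_ptp(P(xy,150),D(Y0)); servo_line(P(xy,ZP)); clamp(); F("clamp")
    servo_line(P(xy,95),max_speed=100); F("up"); servo_line(P(xy,150),max_speed=250)
def place(tr,y,x=0):
    q=W(x,y,tr); yaw=tr[2]+np.pi/2
    s=sense()["tcp_pos"]; move_ptp(P(q,150),D(yaw)); F("over"); servo_line(P(q,30)); servo_line(P(q,10.5),max_speed=40); F("down"); let_go(); servo_line(P(q,150),max_speed=250)
E
python3 - <<'E'
from h import *
T=camera("top"); print(trayfit(T))
pick((418.5,-344.4))
cv2.imwrite("pics/top6.png",camera("top")["color"]); a=cv2.convertScaleAbs(camera("side")["color"],alpha=1.6); cv2.imwrite("pics/side6.png",a[150:480,50:500])
E
```

```text
((np.float64(484.0), np.float64(284.9), np.float64(0.329)), array([200., 244.]))
clamp t23.7 F [-4.3  3.4  6.2] tq [ 0.51  0.86 -0.01] gap 50.4 grip 30.0 [ 417.7 -343.7   35. ] yaw 0.930
up t24.5 F [ 0.1 -0.5 -1.6] tq [-0.09  0.15  0.01] gap 50.2 grip 30.0 [ 418.5 -344.3   94.7] yaw 0.929
```

View pics/side6.png

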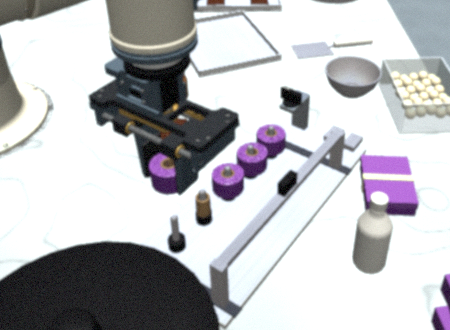

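The roll is held by the gripper and the spindle at (176,235) is bare. I'll place it at the far end of the tray and check.

Run:
```python
from h import *
tr=(483.2,281.5,.335)
place(tr,87); pick((494.3,-244.3))
T=camera("top"); print(trayfit(T)); print(blobs(T,20,(80,180,270,380)), W(0,87,tr)); print(blobs(T,46,(350,205,510,335)))
a=cv2.convertScaleAbs(T["color"],alpha=1.6); cv2.imwrite("pics/top7.png",a)
```

```text
over t27.4 F [ 0.2 -0.3 -0.2] tq [-0.12  0.01  0.02] gap 50.4 grip 30.0 [455.1 363.  150. ] yaw 1.905
down t29.0 F [-0.2  0.3 -0.3] tq [-0.08 -0.02  0.03] gap 50.3 grip 30.0 [454.6 363.7  10.4] yaw 1.906
clamp t34.8 F [-1.2  0.1  3.9] tq [0.13 0.36 0.03] gap 51.0 grip 30.0 [ 494.2 -244.3   35.1] yaw 0.929
up t35.5 F [ 0.   0.1 -0.5] tq [-0.11  0.11 -0.04] gap 51.1 grip 30.0 [ 494.1 -244.2   94.6] yaw 0.929
((np.float64(482.8), np.float64(284.7), np.float64(0.333)), array([200., 246.]))
[([454.8, 370.3], [23.0, 25.0], [125.5, 291.5])] [454.59708222 363.66369694]
[([534.7, -193.2], [25.0, 25.0], [399.5, 247.5]), ([569.7, -144.1], [24.0, 25.5], [374.5, 230.5])]
```

View pics/top7.png

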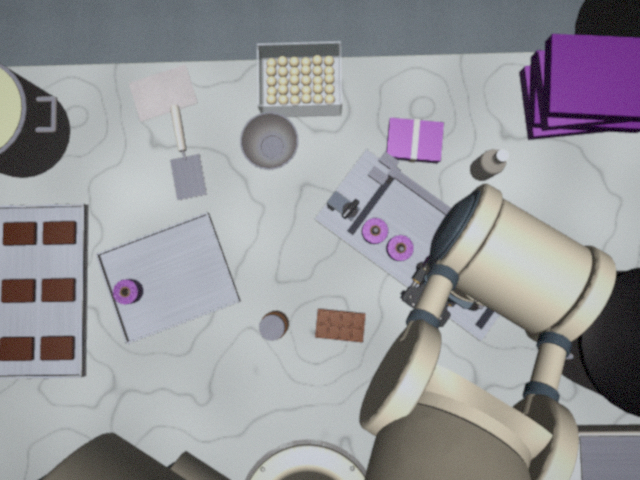

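The first roll lies in the tray at about pixel (125,291), the next roll is lifted, and nothing else has moved. Continuing.

Run:
```python
from h import *
tr=(483.2,281.5,.335)
place(tr,29); pick((533,-194.2))
T=camera("top"); print(trayfit(T)); print(blobs(T,20,(80,180,270,380)), W(0,29,tr)); print(blobs(T,46,(350,205,510,335)))
```

```text
over t37.9 F [ 0.4 -0.2 -1.1] tq [-0.12  0.05 -0.03] gap 51.3 grip 30.0 [474.2 308.1 150. ] yaw 1.904
down t39.5 F [ 0.1  0.1 -0.5] tq [-0.08  0.02 -0.05] gap 51.1 grip 30.0 [473.6 308.8  10.4] yaw 1.906
clamp t44.9 F [-3.7  2.6  5.7] tq [ 0.33  0.79 -0.03] gap 51.4 grip 30.0 [ 532.3 -193.7   35. ] yaw 0.929
up t45.6 F [ 0.   0.5 -0.9] tq [-0.11  0.07  0.01] gap 51.6 grip 30.0 [ 532.9 -194.1   94.7] yaw 0.929
((np.float64(482.5), np.float64(285.3), np.float64(0.333)), array([199., 246.]))
[([464.4, 342.9], [24.3, 55.4], [138.7, 286.6])] [473.66569407 308.88789898]
[([569.9, -137.1], [25.0, 18.0], [371.0, 230.5])]
```

Run:
```python
from h import *
tr=(483.2,281.5,.335)
place(tr,-29); T=camera("top"); print(blobs(T,46,(350,205,510,335)),trayfit(T)); pick((569.0,-144.7))
T=camera("top"); print(trayfit(T)); print(blobs(T,20,(80,180,270,380)))
a=cv2.convertScaleAbs(T["color"],alpha=1.6); cv2.imwrite("pics/top8.png",a)
```

```text
over t47.7 F [ 0.4 -0.3 -1.3] tq [-0.05  0.01  0.02] gap 51.6 grip 30.0 [493.2 253.3 149.9] yaw 1.904
down t49.3 F [-0.5  0.1 -0.2] tq [-0.13  0.02  0.03] gap 51.7 grip 30.0 [492.7 254.1  10.4] yaw 1.906
[([569.7, -144.1], [24.0, 25.5], [374.5, 230.5])] ((np.float64(483.2), np.float64(285.9), np.float64(0.342)), array([200., 247.]))
clamp t54.4 F [-0.6 -0.1  2.6] tq [-0.03  0.28 -0.01] gap 51.5 grip 30.0 [ 569.  -144.7   35.1] yaw 0.929
up t55.1 F [ 0.9 -0.2 -1.1] tq [-0.09  0.11 -0.01] gap 51.4 grip 30.0 [ 568.7 -144.6   94.6] yaw 0.930
((np.float64(482.9), np.float64(285.0), np.float64(0.345)), array([199., 247.]))
[([474.2, 314.7], [24.1, 83.6], [152.2, 281.7])]
```

View pics/top8.png

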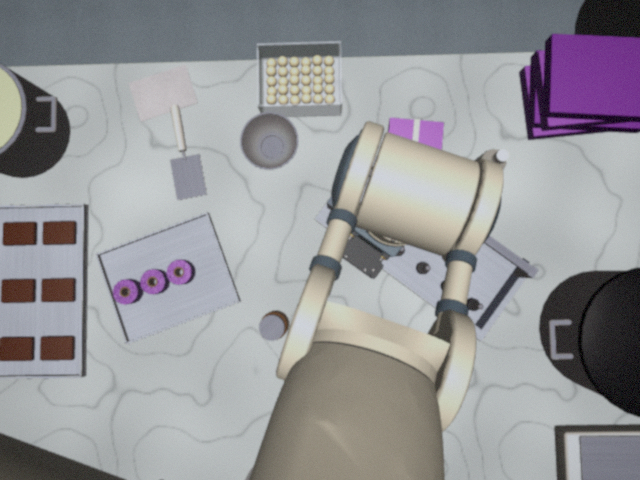

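Three rolls lie side by side in the tray near (126,291), (153,281) and (180,272), and the fourth is lifted. I'll place it, then bring the keeper home.

Run:
```python
from h import *
tr=(483.2,281.5,.335)
place(tr,-86); T=camera("top"); S=camera("side")
print(trayfit(T),blobs(T,20,(80,180,270,380)))
t=cv2.resize(cv2.convertScaleAbs(T["color"][190:360,80:260],alpha=1.6),(400,378)); s=cv2.resize(cv2.convertScaleAbs(S["color"][140:310,190:370],alpha=1.6),(400,378)); cv2.imwrite("pics/c9.png",np.hstack([t,s]))
move_ptp([450,100,250],D(Y0)); T=camera("top"); cv2.imwrite("pics/top9.png",cv2.convertScaleAbs(T["color"],alpha=1.6)); print(blobs(T,20,(80,180,270,380)))
```

```text
over t56.9 F [-0.   0.2 -0.7] tq [-0.04 -0.   -0.  ] gap 51.6 grip 30.0 [511.9 199.5 149.8] yaw 1.904
down t58.5 F [ 0.7  1.1 -0.7] tq [-0.1   0.02 -0.05] gap 51.9 grip 30.0 [511.4 200.3  10.4] yaw 1.906
((np.float64(493.1), np.float64(256.6), np.float64(-1.231)), array([184., 201.])) [([512.9, 203.9], [24.0, 25.0], [205.5, 262.0])]
[]
```

View pics/top9.png

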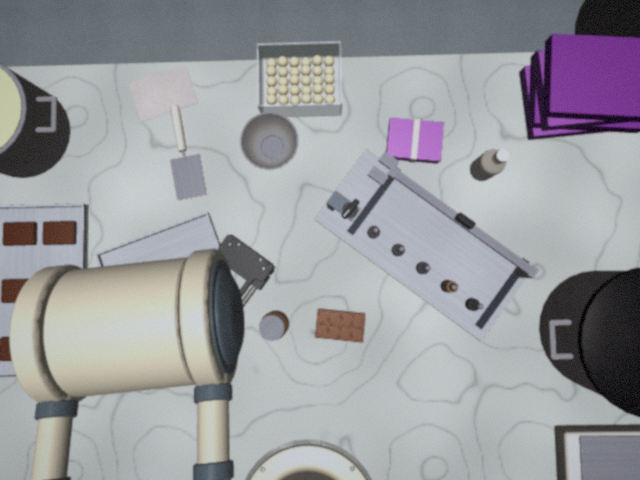

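View pics/c9.png

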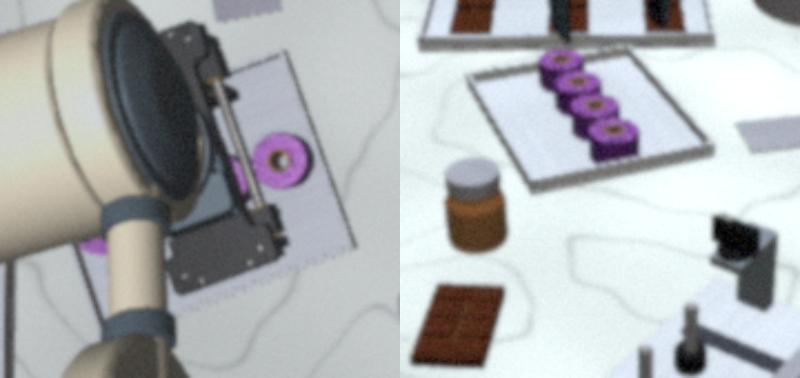

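All four rolls lie flat in a row in the tray (side crop: (562,65) to (613,135)), and the core remains on its spindle at (449,286). Now the keeper goes home.

Run:
```python
from h import *
g=W(107,0); move_ptp([520,0,250],D(Y0)); move_ptp(P(g,180),D(Y0)); T=camera("top"); print(trayfit(T),blobs(T,20,(80,180,270,380)))
servo_line(P(g,94)); clamp(); F("clamped")
for d in (80,50,20,4,0,-3,-6):
    servo_line(P(W(d,0),94),max_speed=60); s=F(d)
    if np.hypot(*s["wrist_force"][:2])>25: break
let_go(); F("open"); servo_line(P(W(d,0),200))
```

```text
((np.float64(483.1), np.float64(285.8), np.float64(0.342)), array([200., 247.])) [([483.8, 287.3], [24.1, 112.4], [165.4, 276.8])]
clamped t64.6 F [-0.4  0.4  0.1] tq [-0.02  0.17 -0.65] gap 14.1 grip 30.0 [ 580.  -308.7   94. ] yaw 0.929
80 t65.2 F [ 2.8  6.2 -0.6] tq [ 0.82 -0.28 -0.61] gap 13.8 grip 30.0 [ 558.  -291.9   94. ] yaw 0.930
50 t65.8 F [5.  7.9 0.2] tq [ 1.36 -0.6  -0.65] gap 13.7 grip 30.0 [ 534.3 -273.8   94. ] yaw 0.929
20 t66.5 F [ 6.4 11.8 -1.1] tq [ 1.88 -1.05 -0.7 ] gap 13.8 grip 30.0 [ 510.6 -255.5   94. ] yaw 0.929
4 t66.9 F [ 7.7 13.  -1.6] tq [ 2.21 -1.38 -0.64] gap 14.0 grip 30.0 [ 497.8 -245.7   94. ] yaw 0.929
0 t67.2 F [ 9.1 14.3 -2. ] tq [ 2.38 -1.43 -0.74] gap 13.8 grip 30.1 [ 494.7 -243.4   94. ] yaw 0.929
-3 t67.4 F [10.3 13.1 -3.8] tq [ 2.21 -1.74 -0.63] gap 13.8 grip 30.1 [ 492.7 -241.8   94. ] yaw 0.929
-6 t67.7 F [ 24.    3.6 -19.3] tq [ 0.5  -3.89 -0.64] gap 13.9 grip 30.0 [ 492.6 -241.8   94.1] yaw 0.929
open t68.9 F [0.3 0.2 0. ] tq [-0.11  0.05 -0.01] gap 91.2 grip 0.0 [ 489.5 -241.1   94. ] yaw 0.930
```

Run:
```python
from h import *
k=(604.8,-93.0)
move_ptp(P(k,200),D(Y0+1.5)); servo_line(P(k,97)); clamp(); F("clamped")
for a in (1.2,.9,.6,.3,.1,0,-.04):
    servo_line(P(k,97),D(Y0+a)); s=F(a)
    if abs(s["torque"][2])>1.5: break
let_go(); F("open"); servo_line(P(k,220)); move_ptp([300,200,350],D(Y0+1))
T=camera("top");S=camera("side"); print(trayfit(T))
move_ptp([450,-150,350],D(Y0+.5)); T2=camera("top"); print(trayfit(T2),blobs(T2,20,(80,180,270,380)))
t=cv2.resize(cv2.convertScaleAbs(T["color"][140:350,300:540],alpha=1.8),(400,350),interpolation=cv2.INTER_CUBIC); s=cv2.resize(cv2.convertScaleAbs(S["color"][140:420,170:490],alpha=1.6),(400,350)); cv2.imwrite("pics/c10.png",np.hstack([t,s]))
```

```text
clamped t72.9 F [-4.3 -5.6  2.2] tq [-1.01  0.71 -0.61] gap 12.0 grip 30.0 [604.2 -93.6  97. ] yaw 2.429
1.2 t73.3 F [-1.3 -3.6  1.1] tq [-0.82  0.35 -0.03] gap 12.2 grip 30.0 [604.6 -93.3  97. ] yaw 2.133
0.9 t73.8 F [ 2.6 -1.9 -1.4] tq [-0.49 -0.35 -0.03] gap 11.9 grip 30.0 [605.1 -93.1  97. ] yaw 1.835
0.6 t74.2 F [ 5.2 -1.9 -4.2] tq [-0.47 -0.95 -0.05] gap 12.2 grip 30.0 [605.6 -93.   97.1] yaw 1.533
0.3 t74.7 F [ 8.  -3.  -7.2] tq [-0.57 -1.44 -0.06] gap 11.7 grip 30.0 [606.1 -93.2  97.1] yaw 1.233
0.1 t75.0 F [10.3 -3.6 -8.8] tq [-0.76 -1.79  0.01] gap 11.7 grip 30.0 [606.4 -93.3  97.1] yaw 1.033
0 t75.3 F [ 10.2  -2.4 -10.3] tq [-0.8  -1.86 -0.  ] gap 11.6 grip 30.0 [606.6 -93.4  97.1] yaw 0.933
-0.04 t75.5 F [10.5 -4.6 -9.4] tq [-0.81 -1.83  0.95] gap 11.9 grip 30.4 [606.6 -93.4  97.1] yaw 0.894
open t76.8 F [ 0.9  0.5 -0.2] tq [-0.12  0.14 -0.04] gap 91.1 grip 0.0 [604.8 -93.   97. ] yaw 0.890
((np.float64(482.3), np.float64(285.1), np.float64(0.34)), array([198., 246.]))
((np.float64(483.0), np.float64(285.3), np.float64(0.337)), array([199., 246.])) [([483.8, 287.5], [24.7, 112.1], [165.3, 276.8])]
```

View pics/c10.png

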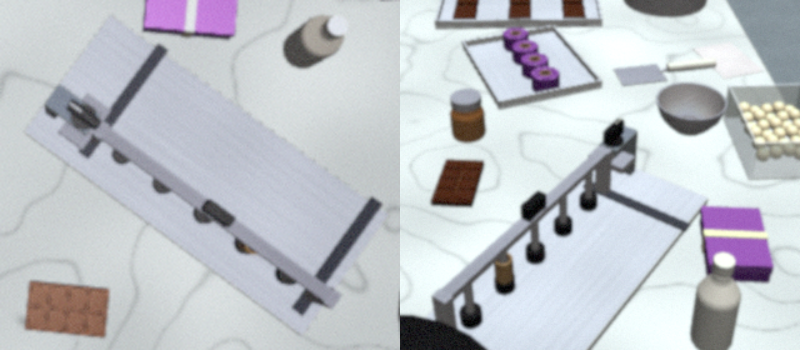

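Keeper home over the spindles (left half, bar through (215,212)), knob wing in line with the bar (locked, end-stop torque felt), core on its spindle at (505,270), and four rolls flat in the tray at (516,38) to (546,76).

```bash
python3 -c "
from station import *
print(finish_job())"
```

```text
the job is handed in; nothing more can be done
None
```

The job is handed in: all four rolls lie flat side by side in the tray, the bare core is still on its spindle, the keeper is fully home and the clamp knob is locked. The last images show the other items undisturbed; the hand-in call did not report a pass or fail result.

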